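Smooth down the brass leaf trim on a case board

ROBOT

A 6-joint arm with a two-finger parallel gripper is mounted at the origin on the work surface. World frame = base frame: x ahead of the robot, y to its left, z up, the work surface at z = 0. Lengths are in m, angles in rad, forces in N, time in s.
With the tool pointing down it reaches from about 0.375 to 0.9 m from the base axis. Payload 3.1 kg.
Tool frame: the origin (TCP) lies between the finger pads; the fingertips stand 22 mm ahead of it and the grasp point (between the pads) lies 3 mm ahead of it; z points along the fingers, y is the direction in which the jaws open and shut (so a half turn about z gives the same grasp; the last joint's range is limited). The gripper opens to 85 mm and grips with 20 to 120 N. Pads are 22 mm wide; open, the fingers measure 114 mm over their backs; the gripper's body (76 mm by 85 mm) begins 54 mm behind the grasp point. The pads swing forward as they close: fully open they stand 13 mm farther back than shut.
Start: joints at [-1.429, 0.527, 1.433, -0, 1.181, -0.178], TCP at [0.197, -0.593, 0.253] pointing down, gripper open.
Joint ranges: [-3.08, 3.08], [-0.75, 2.2], [0.22, 2.44], [-1.43, 4.57], [0, 2.65], [-2.85, 2.85]. Speed limits (rad/s): [2.79, 2.79, 3.14, 3.14, 3.14, 3.14].

INTERFACE

Orientations are given as a unit quaternion [x, y, z, w].
In Python, from station import status, snapshot, manip gives the robot as it stands.
- The arm moves only by the tool move_arm, never from a script. Its argument "plan" is a list that holds one entry, the list of rows, each a list of 7 numbers: the turn, a rotation vector about the tool's x, y, z scaled (see below), then the shift along the tool's x, y, z scaled (see below), then the closure, from 0 (fully open) to 1 (shut). A call has exactly 8 rows; each row is the pose to reach, as a shift and turn from the pose commanded when the call began, along the tool's axes at that moment; what a row does not reach only later rows make up. The controller multiplies each number of a shift by 100 mm and each number of a turn by pi/4 rad. A row lasts 1/8 s, in which the tool goes at most 62.5 mm and 10.7 degrees, less where a joint would pass 70% of its speed; a pose out of reach is approached as far as the arm can. A call with a number of a shift or a turn outside -1 to 1 is refused whole. A call with a gripper value outside its range is refused whole. The fingers move at their own pace and stop on an object; "force" is the grip in N (left out, the last holds). Time passes only in rows, so rows that repeat a pose let the fingers close, or fill a call up. It gives the time, the measured TCP pose, the force and the opening at its end, in the units of the state.
- status.sense(): the state, without advancing time (a new reading comes with each control period).
- snapshot(name): name is "scene" or "top"; returns a dict with "img" (480x640x3 uint8, red, green, blue), "depth" (480x640 float32, m along the optical axis (not along the pixel's ray), 0 where there is no reading), "mtx" (3x3 intrinsics, pixels), "k1" (the pictures are not rectified: a ray, as slopes to the right and down, at radius r is drawn at 1 + k1 r^2 times it, then the intrinsics apply), "T" (4x4, takes a point from camera to world coordinates). Camera axes: x right, y up, looking along -z (the intrinsics and any distortion apply to the point x, -y, -z); pixel columns grow to the right and rows downward; lengths in m; the calibration is good to about 2 mm. A picture is of the moment at which its call begins.
- manip.sign_off(): hands the job in, once; it reports no verdict.
The state is a dict: "t": time; "q": joint angles; "qd": joint speeds; "tau": joint torques, N m; "tcp_pos": TCP position; "tool_rot": TCP orientation; "force": force on the tool from outside, world axes, zero at the start; "ft_torque": the same for the moment, N m; "finger_gap": opening from 0.0 (shut) to 1.0 (fully open).
Only numpy, scipy, OpenCV 4.12 (cv2) and the standard library are available. Lean on these libraries where they do the work, as an engineer would, in place of code of your own. Each camera call takes 0.05 s, during which the arm holds its last target. There are 200 camera calls.

TASK

Run the closed fingertips lightly along the curved row of six hinged brass leaves on the wooden board, starting at the red end plate and going to the white one, so that the leaves are laid flat on their black rail one after another. Press gently, do not bend any leaf further up, and do not pick up or shift the thimble, wax or other loose things.

Things in the scene. Friction and masses are not known exactly. Their poses are not given: they have to be found in the camera images.
- board: Fixed wooden case board, 220 x 360 x 18 mm, lying on a 3 mm mat; a curved black rail on it (26 mm wide, top 25.5 mm above the underside) carries a row of six brass leaves. Origin: centre of the underside; x away from the robot at yaw 0, y along its length, z up. Two blue clamps on its -x edge at y = +-145 mm, 45 mm high, reach out to x = -207 mm. Thimble and wax stand on it.
- path0 (a point): Fixed point on the centre line of the row, at the hinge of leaf 0, beside the red end plate: the start of the row; its height is that of the tops of the leaves when they lie flat (29 mm above the board's underside). Neighbouring path points are 42 mm apart along a gentle arc of radius 250 mm. Its axes are the board's.
- path1 (a point): Fixed point on the centre line of the row, just past the free edge of leaf 0, at the hinge of leaf 1; its height is that of the tops of the leaves when they lie flat (29 mm above the board's underside). Neighbouring path points are 42 mm apart along a gentle arc of radius 250 mm. Its axes are the board's.
- path2 (a point): Fixed point on the centre line of the row, just past the free edge of leaf 1, at the hinge of leaf 2; its height is that of the tops of the leaves when they lie flat (29 mm above the board's underside). Neighbouring path points are 42 mm apart along a gentle arc of radius 250 mm. Its axes are the board's.
- path3 (a point): Fixed point on the centre line of the row, just past the free edge of leaf 2, at the hinge of leaf 3; its height is that of the tops of the leaves when they lie flat (29 mm above the board's underside). Neighbouring path points are 42 mm apart along a gentle arc of radius 250 mm. Its axes are the board's.
- path4 (a point): Fixed point on the centre line of the row, just past the free edge of leaf 3, at the hinge of leaf 4; its height is that of the tops of the leaves when they lie flat (29 mm above the board's underside). Neighbouring path points are 42 mm apart along a gentle arc of radius 250 mm. Its axes are the board's.
- path5 (a point): Fixed point on the centre line of the row, just past the free edge of leaf 4, at the hinge of leaf 5; its height is that of the tops of the leaves when they lie flat (29 mm above the board's underside). Neighbouring path points are 42 mm apart along a gentle arc of radius 250 mm. Its axes are the board's.
- path6 (a point): Fixed point on the centre line of the row, at the end of the row, just past the free edge of leaf 5, beside the white end plate; its height is that of the tops of the leaves when they lie flat (29 mm above the board's underside). Neighbouring path points are 42 mm apart along a gentle arc of radius 250 mm. Its axes are the board's.
- leaf0 (a joint): Brass leaf 0 of 0 (by the red plate) to 5 (by the white), 37 x 20 x 2.5 mm, hinged across the row at path0, free edge towards path1. Angle: 0 = flat, grows as the free edge rises (starts 0.2 to 0.32, 7 to 12 mm proud). Stays where put (0.5 N at the edge, 4 N near the hinge). Fingertips sliding from hinge to free edge 0 to 2 mm over flat height lay it down; lower they jam, the other way they bend it up.
- leaf1 (a joint): Brass leaf 1 of 0 (by the red plate) to 5 (by the white), 37 x 20 x 2.5 mm, hinged across the row at path1, free edge towards path2. Angle: 0 = flat, grows as the free edge rises (starts 0.2 to 0.32, 7 to 12 mm proud). Stays where put (0.5 N at the edge, 4 N near the hinge). Fingertips sliding from hinge to free edge 0 to 2 mm over flat height lay it down; lower they jam, the other way they bend it up.
- leaf2 (a joint): Brass leaf 2 of 0 (by the red plate) to 5 (by the white), 37 x 20 x 2.5 mm, hinged across the row at path2, free edge towards path3. Angle: 0 = flat, grows as the free edge rises (starts 0.2 to 0.32, 7 to 12 mm proud). Stays where put (0.5 N at the edge, 4 N near the hinge). Fingertips sliding from hinge to free edge 0 to 2 mm over flat height lay it down; lower they jam, the other way they bend it up.
- leaf3 (a joint): Brass leaf 3 of 0 (by the red plate) to 5 (by the white), 37 x 20 x 2.5 mm, hinged across the row at path3, free edge towards path4. Angle: 0 = flat, grows as the free edge rises (starts 0.2 to 0.32, 7 to 12 mm proud). Stays where put (0.5 N at the edge, 4 N near the hinge). Fingertips sliding from hinge to free edge 0 to 2 mm over flat height lay it down; lower they jam, the other way they bend it up.
- leaf4 (a joint): Brass leaf 4 of 0 (by the red plate) to 5 (by the white), 37 x 20 x 2.5 mm, hinged across the row at path4, free edge towards path5. Angle: 0 = flat, grows as the free edge rises (starts 0.2 to 0.32, 7 to 12 mm proud). Stays where put (0.5 N at the edge, 4 N near the hinge). Fingertips sliding from hinge to free edge 0 to 2 mm over flat height lay it down; lower they jam, the other way they bend it up.
- leaf5 (a joint): Brass leaf 5 of 0 (by the red plate) to 5 (by the white), 37 x 20 x 2.5 mm, hinged across the row at path5, free edge towards path6. Angle: 0 = flat, grows as the free edge rises (starts 0.2 to 0.32, 7 to 12 mm proud). Stays where put (0.5 N at the edge, 4 N near the hinge). Fingertips sliding from hinge to free edge 0 to 2 mm over flat height lay it down; lower they jam, the other way they bend it up.
- thimble: Steel thimble, 22 mm wide, 25 mm high, standing on the board in the hollow of the curve; loose, to be left alone. Origin: centre of its underside.
- wax: Yellow disc of wax, 40 mm wide, 16 mm high, lying on the board outside the curve; loose, to be left alone. Origin: centre of its underside.
- spool: White spool, 42 mm wide, 50 mm high, standing on the mat; loose, to be left alone. Origin: centre of its underside.
- jar: Closed glue jar, 56 mm wide, 65 mm high, standing on the mat; loose, to be left alone. Origin: centre of its underside.
- awl: Awl with a round handle, about 130 mm long, lying on the mat along its x; loose, to be left alone. Origin: on its underside, near the middle.
- snips: Steel thread snips, about 105 mm long, 14 mm wide, 8 mm high, lying on the mat along its x; loose, to be left alone. Origin: on its underside, near the middle.

How it is judged:
By the outcome, as a careful person would: the job done as asked, in the order asked, and still so for the second after the job is handed in, with the robot touching nothing.
It also fails if it takes over 48 s, if anything falls off the work surface, if the arm or the gripper's body presses on something with over 40 N, if the wrist force passes 120 N, or if a joint passes its speed limit or range.

## Working session

There is one attempt and no reset: what is moved stays moved. The work goes in short steps, Python scripts to look and compute and a tool call to move; the robot and the scene stay as the last step left them, time stands still between calls to the robot, and variables do not carry over. Pictures are saved under pics/ and viewed, on a budget of 10 in all, crops included, one or two more only if the job needs it, and the job is handed in when it is done.

Besides the shell and the picture viewer there is one more tool, called after ">>>" by a JSON object that holds its "op" and its "data", one argument or row to a line. move_arm: Moves the arm, as the interface text tells. Its arguments: {"type":"object","properties":{"plan":{"type":"array"},"force":{"type":"number"}},"required":["plan"]}

```bash
mkdir -p pics; ls; cat > h.py <<'E'
import numpy as np, cv2
from station import status, snapshot, manip
def world(s):
    h,w=s["depth"].shape; K=np.array(s["mtx"]); k1=s["k1"]
    u,v=np.meshgrid(np.arange(w),np.arange(h))
    p=cv2.undistortPoints(np.stack([u,v],-1).reshape(-1,1,2).astype(float),K,np.array([k1,0,0,0,0.])).reshape(h,w,2)
    d=s["depth"]; c=np.stack([p[...,0]*d,-p[...,1]*d,-d,np.ones_like(d)],-1)
    W=(c@np.array(s["T"]).T)[...,:3]; W[d==0]=np.nan
    return W
E
python3 - <<'E'
from h import *
for n in ["top","scene"]:
    s=snapshot(n); np.savez(f"{n}0.npz",**{k:np.array(v) for k,v in s.items()})
    cv2.imwrite(f"pics/{n}0.png",s["img"][...,::-1]); print(n,s["k1"],np.round(s["T"],3).tolist(),s["mtx"])
print({k:np.round(v,4).tolist() for k,v in status.sense().items()})
E
```

```text
pics
top -0.05989798659471651 [[-0.016, 0.997, -0.081, 0.47], [-1.0, -0.016, 0.01, 0.001], [0.009, 0.082, 0.997, 1.334], [0.0, 0.0, 0.0, 1.0]] [[516.16793165   0.         307.76807188]
 [  0.         516.16793165 240.53928892]
 [  0.           0.           1.        ]]
scene -0.07562417442321236 [[0.824, -0.368, 0.431, 1.026], [0.566, 0.562, -0.602, -0.66], [-0.02, 0.74, 0.672, 0.784], [0.0, 0.0, 0.0, 1.0]] [[497.84027432   0.         317.97063353]
 [  0.         497.84027432 240.34042804]
 [  0.           0.           1.        ]]
{'t': 0.1, 'q': [-1.4285, 0.5284, 1.4338, 0.0, 1.1814, -0.1785], 'qd': [0.0008, -0.0012, -0.0029, 0.0007, -0.0017, 0.0022], 'tau': [-0.0015, -44.3304, -17.8586, -0.0003, 0.0039, -0.0], 'tcp_pos': [0.197, -0.5925, 0.2524], 'tool_rot': [0.9872, 0.1597, 0.0, -0.001], 'force': [0.0359, -0.4569, -0.087], 'ft_torque': [-0.026, 0.0507, -0.0288], 'finger_gap': 0.9986}
```

View pics/top0.png

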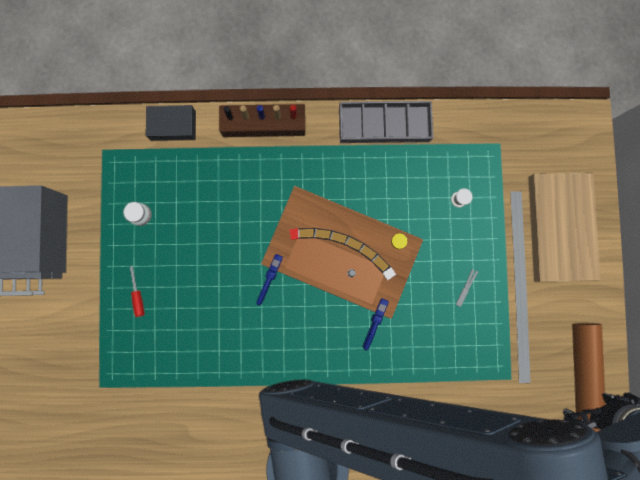

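View pics/scene0.png

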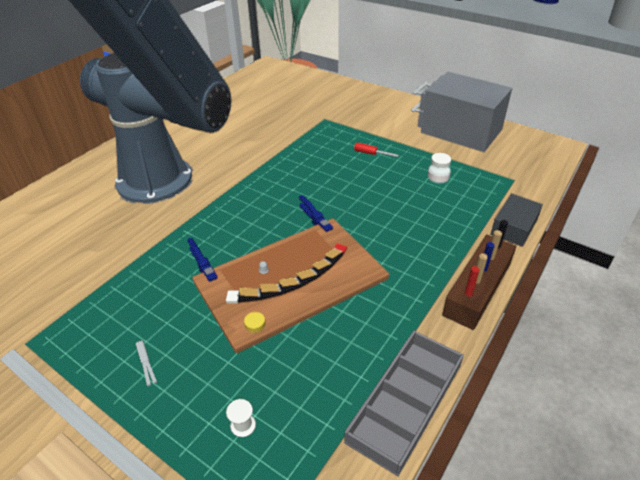

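The top view shows the red plate at about (294,234) and the white one at (389,273). The thimble is at (351,273) in the hollow and the wax at (400,241) outside. The scene view agrees, with six raised leaves on a black rail. Next I'll fit the board and the arc.

```bash
cat >> h.py <<'E'
def rayplane(s,uv,z):
    K=np.array(s["mtx"]); T=np.array(s["T"])
    p=cv2.undistortPoints(np.array(uv,float).reshape(-1,1,2),K,np.array([float(s["k1"]),0,0,0,0])).reshape(-1,2)
    d=np.c_[p[:,0],-p[:,1],-np.ones(len(p))]@T[:3,:3].T
    return T[:3,3]+d*((z-T[2,3])/d[:,2])[:,None]
def proj(s,P):
    T=np.array(s["T"]);c=(np.atleast_2d(P)-T[:3,3])@T[:3,:3]; a=c[:,0]/-c[:,2]; b=-c[:,1]/-c[:,2]
    f=1+float(s["k1"])*(a*a+b*b); K=np.array(s["mtx"])
    return np.c_[K[0,0]*a*f+K[0,2],K[1,1]*b*f+K[1,2]]
E
python3 - <<'E'
from h import *
R={"top":(230,170,440,330),"scene":(190,215,395,355)}
for n in ["top","scene"]:
    s=dict(np.load(f"{n}0.npz")); W=world(s); hsv=cv2.cvtColor(s["img"],cv2.COLOR_RGB2HSV).astype(int); H,S,V=hsv[...,0],hsv[...,1],hsv[...,2]
    x0,y0,x1,y1=R[n]; roi=np.zeros(H.shape,bool); roi[y0:y1,x0:x1]=1
    ms={"red":((H<5)|(H>174))&(S>170)&(V>110),"white":(S<40)&(V>170),"wax":(H>24)&(H<34)&(S>150)&(V>150)}
    for k,m in ms.items():
        m=(m&roi).astype(np.uint8); nn,l,st,c=cv2.connectedComponentsWithStats(m); i=1+np.argmax(st[1:,4]); q=l==i
        rect=cv2.minAreaRect(np.argwhere(q)[:,::-1].astype(np.float32))
        z=np.nanmedian(W[q][:,2]); print(n,k,st[i],c[i].round(1),"med world",np.nanmedian(W[q],0).round(4),"rp",rayplane(s,[c[i]],z).round(4))
    g=~((H>60)&(H<95)&(S>80)); b=(g&roi&(H<25)&(S>50)&(V>40)&(W[...,2]>0.012)&(W[...,2]<0.04))
    print("board z med",np.nanmedian(W[b][:,2]), "mat z",np.nanmedian(W[roi&~g][:,2]))
    b=cv2.morphologyEx(b.astype(np.uint8),cv2.MORPH_CLOSE,np.ones((9,9))); b=cv2.morphologyEx(b,cv2.MORPH_OPEN,np.ones((9,9)))
    cs=max(cv2.findContours(b,0,1)[0],key=cv2.contourArea).reshape(-1,2)
    P=rayplane(s,cs,0.021)[:,:2]; (c,wh,a)=cv2.minAreaRect((P*1000).astype(np.float32)); print("board rect mm",np.round(c,1),np.round(wh,1),round(a,2))
    cr=s["img"][y0:y1,x0:x1]; cv2.imwrite(f"pics/{n}_crop.png",cv2.resize(cr[...,::-1],None,fx=3.6,fy=3.6,interpolation=cv2.INTER_CUBIC))
E
```

```text
top red [290 229   8  11  69] [293.4 233.7] med world [0.5942 0.0246 0.027 ] rp [[0.5948 0.0237 0.027 ]]
top white [384 268  12  12  88] [389.2 273.4] med world [ 0.4907 -0.2173  0.0274] rp [[ 0.4899 -0.2176  0.0274]]
top wax [392 234  15  15 181] [399.1 240.6] med world [ 0.5714 -0.2436  0.0362] rp [[ 0.5721 -0.2437  0.0362]]
board z med 0.020639668951656365 mat z 0.002086057913959105
board rect mm [548.4 -99.9] [358.4 218.5] 66.37
scene red [335 244  12   9  58] [340.7 247.2] med world [0.597  0.0254 0.0295] rp [[0.597  0.0252 0.0295]]
scene white [226 291  13  12 129] [231.9 296.5] med world [ 0.4909 -0.2173  0.0286] rp [[ 0.4914 -0.2178  0.0286]]
scene wax [245 313  19  19 271] [254.  321.2] med world [ 0.5745 -0.2463  0.0372] rp [[ 0.5748 -0.2463  0.0372]]
board z med 0.022121249588421266 mat z 0.004039035647340261
board rect mm [ 551.8 -102.5] [359.9 227.8] 66.51
```

View pics/top_crop.png

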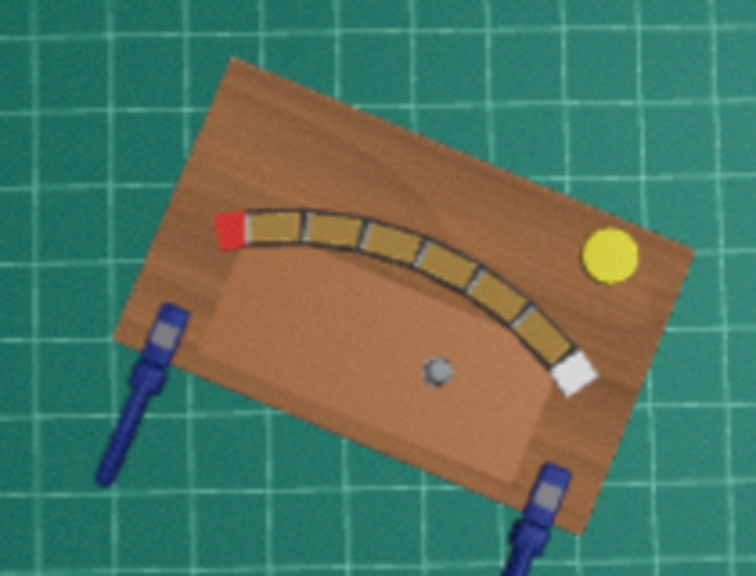

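View pics/scene_crop.png

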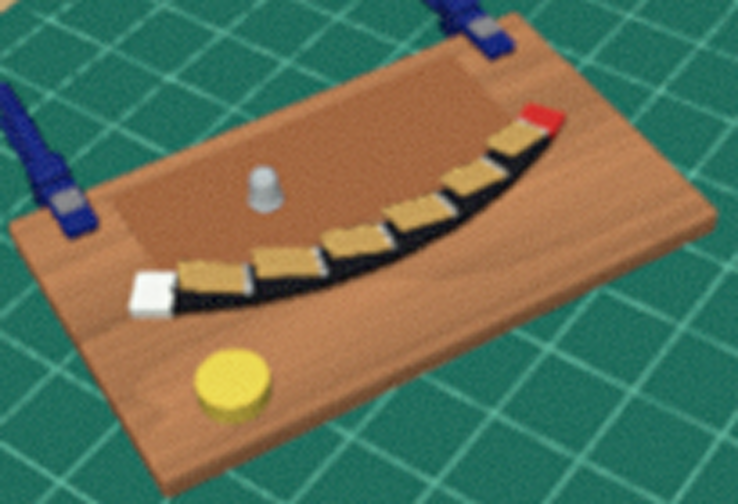

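The crops show both plates sitting lower than the leaves' flat height, with no obstructions along the row. The thimble is well inside the curve. Now I'll check the arc model against the brass pixels and compute the approach.

```bash
cat > model.py <<'E'
import numpy as np
def arc(red,white):
    red,white=np.array(red),np.array(white); m=(red+white)/2; u=(white-red); L=np.linalg.norm(u); u=u/L; n=np.array([-u[1],u[0]])
    c=m-n*np.sqrt(.25**2-(L/2)**2); return c,u,n
def pt(c,u,n,s):  # s arc length from path0 (m)
    a=(s-.126)/.25; return c+.25*(np.sin(a)*u+np.cos(a)*n), np.cos(a)*u-np.sin(a)*n
E
python3 - <<'E'
from h import *; from model import *
c,u,n=arc((.5955,.0245),(.4907,-.2177)); print("c",c,u,n)
for nm in ["top","scene"]:
    s=dict(np.load(f"{nm}0.npz")); W=world(s); hsv=cv2.cvtColor(s["img"],cv2.COLOR_RGB2HSV).astype(int); H,S,V=[hsv[...,i] for i in range(3)]
    rp=rayplane(s,np.stack(np.meshgrid(np.arange(640),np.arange(480)),-1).reshape(-1,2),0.036).reshape(480,640,3)[...,:2]
    d=rp-c; r=np.hypot(d[...,0],d[...,1]); a=np.arctan2(d@u,d@n)*.25+.126
    near=(abs(r-.25)<.022)&(a>.002)&(a<.25)
    br=near&(H>=15)&(H<26)&(S>90)&(V>110)
    Wd=W[...,:2]-c; rW=np.hypot(Wd[...,0],Wd[...,1]); aW=np.arctan2(Wd@u,Wd@n)*.25+.126
    print(nm,br.sum(),"brass: radial offs by depth mm per leaf",[(i,int((br&(aW//.042==i)).sum()),round(1e3*np.nanmean(rW[br&(aW//.042==i)]-.25),1),round(1e3*np.nanmean(aW[br&(aW//.042==i)])-42*i,1),(1e3*np.nanpercentile(W[...,2][br&(aW//.042==i)],[5,50,95])).round(1).tolist()) for i in range(6)])
    im=cv2.resize(s["img"],None,fx=4,fy=4,interpolation=cv2.INTER_CUBIC)
    x0,y0=((285,215) if nm=="top" else (215,225))
    for k in range(7):
        p,t=pt(c,u,n,.042*k); q=np.array([t[1],-t[0]])
        e=proj(s,[[*(p+q*.01),.031],[*(p-q*.01),.031],[*p,.032]])*4+1.5
        cv2.line(im,tuple(e[0].astype(int).tolist()),tuple(e[1].astype(int).tolist()),(0,255,255),1); cv2.circle(im,tuple(e[2].astype(int).tolist()),2,(255,0,255),-1)
    cr=im[y0*4:(y0+75)*4,x0*4:(x0+140)*4]; cv2.imwrite(f"pics/{nm}_ov.png",cr[...,::-1])
a=cv2.imread("pics/top_ov.png");b=cv2.imread("pics/scene_ov.png"); cv2.imwrite("pics/ov.png",np.vstack([a,b]))
for k in range(7):
    p,t=pt(c,u,n,.042*k); print(k,p.round(4),np.degrees(np.arctan2(t[1],t[0])).round(2))
E
```

```text
c [ 0.34821963 -0.01227521] [-0.39711821 -0.91776747] [ 0.91776747 -0.39711821]
top 653 brass: radial offs by depth mm per leaf [(0, 100, np.float64(-2.1), np.float64(20.2), [31.2, 37.1, 43.7]), (1, 106, np.float64(-2.0), np.float64(19.7), [31.7, 36.5, 43.6]), (2, 109, np.float64(-2.1), np.float64(20.1), [29.9, 36.7, 42.3]), (3, 105, np.float64(-2.2), np.float64(20.1), [30.6, 37.5, 42.6]), (4, 112, np.float64(-1.9), np.float64(20.1), [30.0, 37.1, 43.2]), (5, 118, np.float64(-1.7), np.float64(20.4), [27.8, 35.9, 41.5])]
scene 754 brass: radial offs by depth mm per leaf [(0, 94, np.float64(-1.9), np.float64(20.4), [29.0, 38.5, 44.2]), (1, 105, np.float64(-2.6), np.float64(20.6), [23.2, 38.2, 43.4]), (2, 123, np.float64(-3.4), np.float64(20.4), [22.5, 37.5, 43.2]), (3, 131, np.float64(-3.9), np.float64(19.8), [23.0, 37.7, 44.0]), (4, 144, np.float64(-2.7), np.float64(20.1), [23.5, 38.5, 44.3]), (5, 151, np.float64(-3.8), np.float64(20.7), [22.7, 37.1, 42.2])]
0 [0.5971 0.0116] -84.52
1 [ 0.5976 -0.0304] -94.15
2 [ 0.591  -0.0718] -103.77
3 [ 0.5777 -0.1116] -113.4
4 [ 0.5578 -0.1485] -123.02
5 [ 0.5321 -0.1817] -132.65
6 [ 0.5012 -0.21  ] -142.28
```

View pics/ov.png

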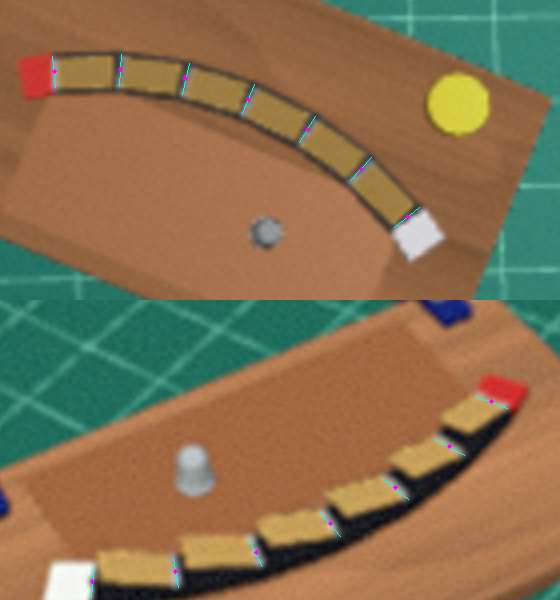

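The model lies along the hinges, but the brass pixels sit about 2 mm further inward, so I'll shift the arc in by 1.8 mm. The travel starts now with the fingers closing, at a safe height.

>>> {"op": "move_arm", "data": {
  "plan": [
    [[0, 0, 0, 0.125, -0.1, 0, 1], [0, 0, 0, 0.25, -0.2, 0, 1], [0, 0, 0, 0.375, -0.3, 0, 1], [0, 0, 0, 0.5, -0.4, 0, 1], [0, 0, 0, 0.625, -0.5, 0, 1], [0, 0, 0, 0.75, -0.6, 0, 1], [0, 0, 0, 0.875, -0.7, 0, 1], [0, 0, 0, 1, -0.8, 0, 1]]
  ],
  "force": 20
}}

```text
t: 1.1
tcp_pos: [0.2673, -0.4848, 0.2533]
tool_rot: [0.987, 0.16, 0.0, 0.0]
force: [-0.0, -0.4, -0.3]
finger_gap: -0.004
```

>>> {"op": "move_arm", "data": {
  "plan": [
    [[0, 0, 0, 0.125, -0.1, 0, 1], [0, 0, 0, 0.25, -0.2, 0, 1], [0, 0, 0, 0.375, -0.3, 0, 1], [0, 0, 0, 0.5, -0.4, 0, 1], [0, 0, 0, 0.625, -0.5, 0, 1], [0, 0, 0, 0.75, -0.6, 0, 1], [0, 0, 0, 0.875, -0.7, 0, 1], [0, 0, 0, 1, -0.8, 0, 1]]
  ]
}}

```text
t: 2.1
tcp_pos: [0.337, -0.3773, 0.2533]
tool_rot: [0.987, 0.16, 0.0, 0.0]
force: [0.3, -0.7, 0.5]
finger_gap: -0.001
```

>>> {"op": "move_arm", "data": {
  "plan": [
    [[0, 0, 0, 0.125, -0.1, 0, 1], [0, 0, 0, 0.25, -0.2, 0, 1], [0, 0, 0, 0.375, -0.3, 0, 1], [0, 0, 0, 0.5, -0.4, 0, 1], [0, 0, 0, 0.625, -0.5, 0, 1], [0, 0, 0, 0.75, -0.6, 0, 1], [0, 0, 0, 0.875, -0.7, 0, 1], [0, 0, 0, 1, -0.8, 0, 1]]
  ]
}}

```text
t: 3.1
tcp_pos: [0.4067, -0.2698, 0.2533]
tool_rot: [0.987, 0.16, 0.0, 0.0]
force: [-0.5, -0.6, 0.3]
finger_gap: -0.002
```

>>> {"op": "move_arm", "data": {
  "plan": [
    [[0, 0, 0, 0.125, -0.1, 0, 1], [0, 0, 0, 0.25, -0.2, 0, 1], [0, 0, 0, 0.375, -0.3, 0, 1], [0, 0, 0, 0.5, -0.4, 0, 1], [0, 0, 0, 0.625, -0.5, 0, 1], [0, 0, 0, 0.75, -0.6, 0, 1], [0, 0, 0, 0.875, -0.7, 0, 1], [0, 0, 0, 1, -0.8, 0, 1]]
  ]
}}

```text
t: 4.1
tcp_pos: [0.4764, -0.1624, 0.2533]
tool_rot: [0.987, 0.16, 0.0, 0.0]
force: [0.2, -0.1, -1.0]
finger_gap: 0.003
```

>>> {"op": "move_arm", "data": {
  "plan": [
    [[0, 0, 0, 0.125, -0.1, 0, 1], [0, 0, 0, 0.25, -0.2, 0, 1], [0, 0, 0, 0.375, -0.3, 0, 1], [0, 0, 0, 0.5, -0.4, 0, 1], [0, 0, 0, 0.625, -0.5, 0, 1], [0, 0, 0, 0.75, -0.6, 0, 1], [0, 0, 0, 0.875, -0.7, 0, 1], [0, 0, 0, 1, -0.8, 0, 1]]
  ]
}}

```text
t: 5.1
tcp_pos: [0.546, -0.0549, 0.2533]
tool_rot: [0.987, 0.16, -0.0, 0.0]
force: [0.5, 0.2, -0.1]
finger_gap: 0.0
```

```bash
cat > plan.py <<'E'
from h import *; from model import *
from scipy.spatial.transform import Rotation as R
c,u,n=arc((.5955,.0245),(.4907,-.2177)); c=c-.0018*n
def tgt(s,z):
    p,t=pt(c,u,n,s); x=np.r_[-t,0]; zz=np.array([0,0,-1.]); return np.r_[p,z],R.from_matrix(np.c_[x,np.cross(zz,x),zz])
def rows(ts,p0=None,r0=None):
    st=status.sense(); p0=np.array(st["tcp_pos"]) if p0 is None else p0; r0=R.from_quat(st["tool_rot"]) if r0 is None else r0
    for p,r in ts:
        print(np.r_[(r0.inv()*r).as_rotvec()/(np.pi/4),r0.inv().apply(p-p0)/.1].round(3).tolist())
E
python3 -c "
from plan import *
for k in range(7): print(k,tgt(.042*k,0)[0].round(4))
rows([tgt(-.014,.2533)])"
```

```text
0 [0.5954 0.0123 0.    ]
1 [ 0.5959 -0.0296  0.    ]
2 [ 0.5894 -0.0711  0.    ]
3 [ 0.576  -0.1108  0.    ]
4 [ 0.5562 -0.1478  0.    ]
5 [ 0.5304 -0.1809  0.    ]
6 [ 0.4995 -0.2093  0.    ]
[-0.0, 0.0, -1.785, 0.708, -0.62, -0.0]
```

>>> {"op": "move_arm", "data": {
  "plan": [
    [[0, 0, -0.113, 0.09, -0.078, 0.1, 1], [0, 0, -0.225, 0.178, -0.155, 0.2, 1], [0, 0, -0.338, 0.266, -0.233, 0.3, 1], [0, 0, -0.45, 0.354, -0.31, 0.4, 1], [0, 0, -0.563, 0.443, -0.388, 0.5, 1], [0, 0, -0.675, 0.531, -0.465, 0.6, 1], [0, 0, -0.788, 0.62, -0.543, 0.7, 1], [0, 0, -0.9, 0.708, -0.62, 0.8, 1]]
  ]
}}

```text
t: 6.1
tcp_pos: [0.5936, 0.0262, 0.1729]
tool_rot: [0.87, 0.493, 0.0, 0.0]
force: [0.5, 0.0, 0.8]
finger_gap: 0.002
```

>>> {"op": "move_arm", "data": {
  "plan": [
    [[0, 0, -0.11, 0, 0, 0.1, 1], [0, 0, -0.22, 0, 0, 0.2, 1], [0, 0, -0.33, 0, 0, 0.3, 1], [0, 0, -0.44, 0, 0, 0.4, 1], [0, 0, -0.55, 0, 0, 0.5, 1], [0, 0, -0.66, 0, 0, 0.6, 1], [0, 0, -0.77, 0, 0, 0.7, 1], [0, 0, -0.885, 0, 0, 0.8, 1]]
  ]
}}

```text
t: 7.1
tcp_pos: [0.5935, 0.0258, 0.0929]
tool_rot: [0.65, 0.76, 0.0, 0.0]
force: [0.3, -0.2, 0.4]
finger_gap: 0.002
```

```bash
python3 - <<'E'
from plan import *
rows([tgt(-.014,.0548)])
for nm,x0,y0,w,h in (("top",260,195,160,120),("scene",215,150,180,135)):
    s=snapshot(nm); cv2.imwrite(f"pics/{nm}_pre.png",cv2.resize(s["img"][y0:y0+h,x0:x0+w,::-1],(560,420) if 0 else (400,300),interpolation=cv2.INTER_CUBIC))
cv2.imwrite("pics/pre.png",np.hstack([cv2.imread("pics/top_pre.png"),cv2.imread("pics/scene_pre.png")]))
E
```

```text
[0.0, 0.0, 0.004, 0.003, 0.002, 0.381]
```

View pics/pre.png

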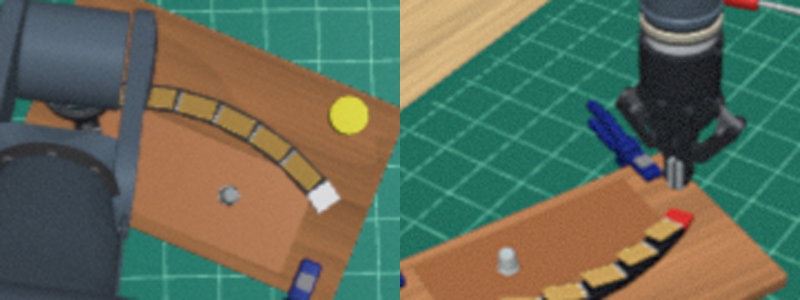

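The fingers are shut and above the red plate, at scene crop pixel (678,175) with the plate at (680,216). Now I'll descend to about 0.8 mm over flat height.

>>> {"op": "move_arm", "data": {
  "plan": [
    [[0, 0, 0, 0, 0, 0.08, 1], [0, 0, 0, 0, 0, 0.16, 1], [0, 0, 0, 0, 0, 0.23, 1], [0, 0, 0, 0, 0, 0.29, 1], [0, 0, 0, 0, 0, 0.33, 1], [0, 0, 0, 0, 0, 0.36, 1], [0, 0, 0, 0, 0, 0.38, 1], [0, 0, 0, 0, 0, 0.38, 1]]
  ]
}}

```text
t: 8.2
tcp_pos: [0.5931, 0.0253, 0.0553]
tool_rot: [0.651, 0.759, -0.0, -0.0]
force: [-0.6, 0.6, -0.3]
finger_gap: -0.0
```

```bash
python3 - <<'E'
from plan import *
st=status.sense(); print(st["tcp_pos"],st["force"])
z=.0547
S=[-.014+.0055*k for k in range(1,9)]; rows([tgt(s,z) for s in S])
# following calls, relative to the end pose of the previous one
for z0 in (0,):
    print("next: start s=.030, 8 rows of .0055"); p,r=tgt(.030,z); rows([tgt(.030+.0055*k,z) for k in range(1,9)],p,r)
E
```

```text
[0.5930963  0.02532359 0.05528538] [-0.64484242  0.56589001 -0.33339901]
[-0.0, -0.0, 0.028, -0.047, 0.007, 0.006]
[-0.0, -0.0, 0.056, -0.102, 0.005, 0.006]
[-0.0, -0.0, 0.084, -0.157, 0.002, 0.006]
[-0.0, -0.0, 0.112, -0.212, -0.002, 0.006]
[-0.0, -0.0, 0.14, -0.267, -0.008, 0.006]
[-0.0, -0.0, 0.168, -0.321, -0.015, 0.006]
[-0.0, -0.0, 0.196, -0.376, -0.022, 0.006]
[-0.0, -0.0, 0.224, -0.43, -0.031, 0.006]
next: start s=.030, 8 rows of .0055
[0.0, 0.0, 0.028, -0.055, -0.001, 0.0]
[0.0, 0.0, 0.056, -0.11, -0.002, 0.0]
[0.0, 0.0, 0.084, -0.165, -0.005, 0.0]
[0.0, 0.0, 0.112, -0.22, -0.01, 0.0]
[0.0, 0.0, 0.14, -0.274, -0.015, 0.0]
[0.0, 0.0, 0.168, -0.329, -0.022, 0.0]
[0.0, 0.0, 0.196, -0.383, -0.03, 0.0]
[0.0, 0.0, 0.224, -0.438, -0.039, 0.0]
```

>>> {"op": "move_arm", "data": {
  "plan": [
    [[0, 0, 0.028, -0.047, 0.005, 0.003, 1], [0, 0, 0.056, -0.102, 0.004, 0.004, 1], [0, 0, 0.084, -0.157, 0.002, 0.005, 1], [0, 0, 0.112, -0.212, -0.002, 0.005, 1], [0, 0, 0.14, -0.267, -0.008, 0.005, 1], [0, 0, 0.168, -0.321, -0.015, 0.005, 1], [0, 0, 0.196, -0.376, -0.022, 0.005, 1], [0, 0, 0.224, -0.43, -0.031, 0.005, 1]]
  ]
}}

```text
t: 9.2
tcp_pos: [0.5965, -0.0181, 0.0548]
tool_rot: [0.716, 0.698, -0.0, 0.0]
force: [0.5, 0.6, 0.7]
finger_gap: 0.001
```

```bash
python3 - <<'E'
from plan import *
st=status.sense(); print(st["tcp_pos"],st["force"],tgt(.03,.0547)[0])
rows([tgt(.030+.0055*k,.0547) for k in range(1,9)])
s=snapshot("scene"); cv2.imwrite("pics/s1.png",cv2.resize(s["img"][190:310,215:375,::-1],(640,480),interpolation=cv2.INTER_CUBIC))
E
```

```text
[ 0.59653049 -0.01809846  0.05475376] [0.45217947 0.57304035 0.65366342] [ 0.59649338 -0.01765347  0.0547    ]
[-0.0, 0.0, 0.027, -0.051, -0.001, 0.001]
[-0.0, 0.0, 0.055, -0.106, -0.003, 0.001]
[-0.0, 0.0, 0.083, -0.16, -0.006, 0.001]
[-0.0, 0.0, 0.111, -0.215, -0.01, 0.001]
[-0.0, 0.0, 0.139, -0.27, -0.015, 0.001]
[-0.0, 0.0, 0.167, -0.325, -0.022, 0.001]
[-0.0, 0.0, 0.195, -0.379, -0.03, 0.001]
[-0.0, 0.0, 0.223, -0.433, -0.039, 0.001]
```

View pics/s1.png

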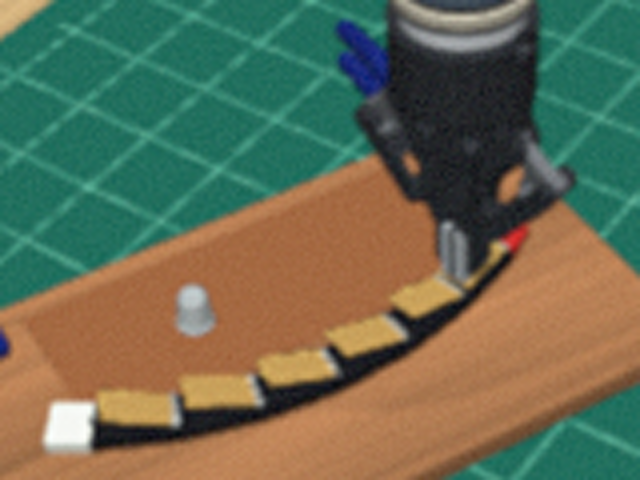

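Leaf 0 is down behind the fingers, at (458,260) in the crop, with negligible force. I'll continue one leaf per call.

>>> {"op": "move_arm", "data": {
  "plan": [
    [[0, 0, 0.028, -0.053, -0.001, 0, 1], [0, 0, 0.056, -0.108, -0.003, 0, 1], [0, 0, 0.084, -0.162, -0.006, 0, 1], [0, 0, 0.112, -0.217, -0.01, 0, 1], [0, 0, 0.14, -0.272, -0.015, 0, 1], [0, 0, 0.168, -0.327, -0.022, 0, 1], [0, 0, 0.196, -0.381, -0.03, 0, 1], [0, 0, 0.224, -0.436, -0.039, 0, 1]]
  ]
}}

```text
t: 10.25
tcp_pos: [0.5915, -0.0615, 0.0547]
tool_rot: [0.775, 0.632, -0.0, -0.0]
force: [0.3, 0.7, 0.9]
finger_gap: 0.003
```

>>> {"op": "move_arm", "data": {
  "plan": [
    [[0, 0, 0.028, -0.055, -0.001, 0, 1], [0, 0, 0.056, -0.11, -0.002, 0, 1], [0, 0, 0.084, -0.165, -0.005, 0, 1], [0, 0, 0.112, -0.22, -0.01, 0, 1], [0, 0, 0.14, -0.274, -0.015, 0, 1], [0, 0, 0.168, -0.329, -0.022, 0, 1], [0, 0, 0.196, -0.383, -0.03, 0, 1], [0, 0, 0.224, -0.438, -0.039, 0, 1]]
  ]
}}

```text
t: 11.25
tcp_pos: [0.5789, -0.1037, 0.0548]
tool_rot: [0.827, 0.562, -0.0, -0.0]
force: [0.3, 0.2, -0.1]
finger_gap: -0.001
```

```bash
python3 - <<'E'
from plan import *
st=status.sense(); print(st["tcp_pos"],st["force"],tgt(.118,.0547)[0])
rows([tgt(.118+.0055*k,.0547) for k in range(1,9)])
E
```

```text
[ 0.57887149 -0.10365244  0.05476908] [ 0.30134163  0.16597292 -0.06275091] [ 0.57906845 -0.10344824  0.0547    ]
[-0.0, 0.0, 0.027, -0.052, 0.001, 0.001]
[-0.0, 0.0, 0.055, -0.107, -0.001, 0.001]
[-0.0, 0.0, 0.083, -0.162, -0.004, 0.001]
[-0.0, 0.0, 0.111, -0.217, -0.008, 0.001]
[-0.0, 0.0, 0.139, -0.272, -0.014, 0.001]
[-0.0, 0.0, 0.167, -0.326, -0.02, 0.001]
[-0.0, 0.0, 0.195, -0.381, -0.028, 0.001]
[-0.0, 0.0, 0.223, -0.435, -0.037, 0.001]
```

>>> {"op": "move_arm", "data": {
  "plan": [
    [[0, 0, 0.028, -0.053, 0, 0, 1], [0, 0, 0.056, -0.108, -0.002, 0, 1], [0, 0, 0.084, -0.163, -0.004, 0, 1], [0, 0, 0.112, -0.218, -0.008, 0, 1], [0, 0, 0.14, -0.273, -0.014, 0, 1], [0, 0, 0.168, -0.327, -0.021, 0, 1], [0, 0, 0.196, -0.382, -0.029, 0, 1], [0, 0, 0.224, -0.436, -0.038, 0, 1]]
  ]
}}

```text
t: 12.25
tcp_pos: [0.5593, -0.1428, 0.0548]
tool_rot: [0.873, 0.487, -0.0, -0.0]
force: [0.8, 0.5, -0.7]
finger_gap: -0.004
```

>>> {"op": "move_arm", "data": {
  "plan": [
    [[0, 0, 0.028, -0.055, -0.001, 0, 1], [0, 0, 0.056, -0.11, -0.002, 0, 1], [0, 0, 0.084, -0.165, -0.005, 0, 1], [0, 0, 0.112, -0.22, -0.01, 0, 1], [0, 0, 0.14, -0.274, -0.015, 0, 1], [0, 0, 0.168, -0.329, -0.022, 0, 1], [0, 0, 0.196, -0.383, -0.03, 0, 1], [0, 0, 0.224, -0.438, -0.039, 0, 1]]
  ]
}}

```text
t: 13.25
tcp_pos: [0.533, -0.178, 0.0548]
tool_rot: [0.913, 0.408, -0.0, -0.0]
force: [0.4, 1.1, 1.0]
finger_gap: -0.0
```

```bash
python3 - <<'E'
from plan import *
st=status.sense(); print(st["tcp_pos"],st["force"],tgt(.206,.0547)[0])
rows([tgt(.206+.0055*k,.0547) for k in range(1,9)]+[tgt(.262,.0547)])
E
```

```text
[ 0.53295278 -0.17797472  0.05476689] [0.38933642 1.13517307 1.02207178] [ 0.53313196 -0.17797481  0.0547    ]
[-0.0, 0.0, 0.027, -0.054, 0.001, 0.001]
[-0.0, 0.0, 0.055, -0.109, -0.001, 0.001]
[-0.0, 0.0, 0.083, -0.164, -0.004, 0.001]
[-0.0, 0.0, 0.111, -0.219, -0.008, 0.001]
[-0.0, 0.0, 0.139, -0.273, -0.014, 0.001]
[-0.0, 0.0, 0.167, -0.328, -0.02, 0.001]
[-0.0, 0.0, 0.195, -0.382, -0.028, 0.001]
[-0.0, 0.0, 0.223, -0.437, -0.037, 0.001]
[-0.0, 0.0, 0.284, -0.554, -0.061, 0.001]
```

>>> {"op": "move_arm", "data": {
  "plan": [
    [[0, 0, 0.028, -0.055, 0, 0, 1], [0, 0, 0.056, -0.11, -0.002, 0, 1], [0, 0, 0.084, -0.165, -0.004, 0, 1], [0, 0, 0.112, -0.22, -0.008, 0, 1], [0, 0, 0.14, -0.274, -0.014, 0, 1], [0, 0, 0.196, -0.382, -0.028, 0, 1], [0, 0, 0.24, -0.47, -0.043, 0, 1], [0, 0, 0.284, -0.554, -0.061, 0, 1]]
  ]
}}

```text
t: 14.25
tcp_pos: [0.4912, -0.2154, 0.0548]
tool_rot: [0.953, 0.304, -0.0, -0.0]
force: [-0.4, 0.2, 1.0]
finger_gap: -0.003
```

>>> {"op": "move_arm", "data": {
  "plan": [
    [[0, 0, 0, 0, 0, -0.05, 1], [0, 0, 0, 0, 0, -0.15, 1], [0, 0, 0, 0, 0, -0.3, 1], [0, 0, 0, 0, 0, -0.45, 1], [0, 0, 0, 0, 0, -0.6, 1], [0, 0, 0, 0, 0, -0.75, 1], [0, 0, 0, 0, 0, -0.9, 1], [0, 0, 0, 0, 0, -1, 1]]
  ]
}}

```text
t: 15.25
tcp_pos: [0.4921, -0.2152, 0.156]
tool_rot: [0.952, 0.305, 0.0, 0.0]
force: [0.2, -0.3, -0.3]
finger_gap: 0.002
```

```bash
python3 - <<'E'
from plan import *
st=status.sense(); p=np.array(st["tcp_pos"]); r=R.from_quat(st["tool_rot"]); print(p,st["force"])
rows([(p+[-.05,-.13,.05],r)])
E
```

```text
[ 0.49208109 -0.21518073  0.15603145] [ 0.15762469 -0.31431204 -0.25521437]
[0.0, 0.0, 0.0, -1.162, 0.768, -0.5]
```

>>> {"op": "move_arm", "data": {
  "plan": [
    [[0, 0, 0, -0.12, 0.1, -0.06, 1], [0, 0, 0, -0.24, 0.2, -0.12, 1], [0, 0, 0, -0.36, 0.3, -0.18, 1], [0, 0, 0, -0.48, 0.4, -0.24, 1], [0, 0, 0, -0.6, 0.5, -0.3, 1], [0, 0, 0, -0.72, 0.6, -0.36, 1], [0, 0, 0, -0.85, 0.7, -0.43, 1], [0, 0, 0, -1, 0.8, -0.5, 1]]
  ]
}}

```text
t: 16.25
tcp_pos: [0.4566, -0.3392, 0.2053]
tool_rot: [0.952, 0.305, 0.0, 0.0]
force: [-0.4, -0.2, 0.6]
finger_gap: -0.001
```

>>> {"op": "move_arm", "data": {
  "plan": [
    [[0, 0, 0, -0.12, 0.1, -0.06, 1], [0, 0, 0, -0.24, 0.2, -0.12, 1], [0, 0, 0, -0.36, 0.3, -0.18, 1], [0, 0, 0, -0.48, 0.4, -0.24, 1], [0, 0, 0, -0.6, 0.5, -0.3, 1], [0, 0, 0, -0.7, 0.6, -0.36, 1], [0, 0, 0, -0.75, 0.65, -0.4, 1], [0, 0, 0, -0.75, 0.65, -0.4, 1]]
  ]
}}

```text
t: 17.25
tcp_pos: [0.4337, -0.4353, 0.2451]
tool_rot: [0.952, 0.305, 0.0, 0.0]
force: [0.4, -0.3, 0.0]
finger_gap: 0.001
```

```bash
python3 - <<'E'
from plan import *
for nm in ["top","scene"]:
    s=snapshot(nm); W=world(s); s0=dict(np.load(f"{nm}0.npz")); W0=world(s0)
    for lab,w in (("before",W0),("after",W)):
        d=w[...,:2]-c; rr=np.hypot(d[...,0],d[...,1])-.25; a=(np.arctan2(d@u,d@n)*.25+.126)*1e3; out=[]
        for i in range(6):
            m=(abs(rr)<.007)&(a>42*i+3)&(a<42*i+36)&(w[...,2]>.025)
            k=np.polyfit(a[m]-42*i,w[...,2][m]*1e3,1); out.append((int(m.sum()),round(k[0],3),round(k[1],1)))
        print(nm,lab,out)
    x0,y0,ww,hh=(270,205,150,112) if nm=="top" else (205,225,160,120)
    cv2.imwrite(f"pics/{nm}_f.png",cv2.resize(s["img"][y0:y0+hh,x0:x0+ww,::-1],(400,300),interpolation=cv2.INTER_CUBIC))
    df=cv2.absdiff(s["img"],s0["img"]).max(2)
    for l,P in (("thimble",None),("wax",(.573,-.245,.036))):
        if P: e=proj(s,[P])[0].astype(int); print(l,"diff max",df[e[1]-12:e[1]+12,e[0]-12:e[0]+12].max())
cv2.imwrite("pics/fin.png",np.hstack([cv2.imread("pics/top_f.png"),cv2.imread("pics/scene_f.png")]))
E
```

```text
top before [(74, np.float64(0.322), np.float64(30.5)), (71, np.float64(0.302), np.float64(31.4)), (73, np.float64(0.294), np.float64(30.7)), (71, np.float64(0.289), np.float64(31.5)), (72, np.float64(0.29), np.float64(31.8)), (75, np.float64(0.275), np.float64(30.5))]
top after [(72, np.float64(0.012), np.float64(31.3)), (69, np.float64(-0.048), np.float64(32.4)), (70, np.float64(0.049), np.float64(30.4)), (70, np.float64(-0.039), np.float64(32.0)), (73, np.float64(0.03), np.float64(31.2)), (72, np.float64(0.009), np.float64(31.7))]
wax diff max 15
scene before [(74, np.float64(-0.009), np.float64(35.5)), (86, np.float64(0.056), np.float64(34.4)), (93, np.float64(0.097), np.float64(33.5)), (97, np.float64(0.121), np.float64(33.6)), (100, np.float64(0.128), np.float64(34.0)), (120, np.float64(0.112), np.float64(33.7))]
scene after [(74, np.float64(-0.0), np.float64(33.1)), (71, np.float64(0.012), np.float64(32.7)), (79, np.float64(0.029), np.float64(33.0)), (76, np.float64(0.023), np.float64(32.9)), (85, np.float64(0.033), np.float64(32.5)), (88, np.float64(0.046), np.float64(31.7))]
wax diff max 12
```

View pics/fin.png

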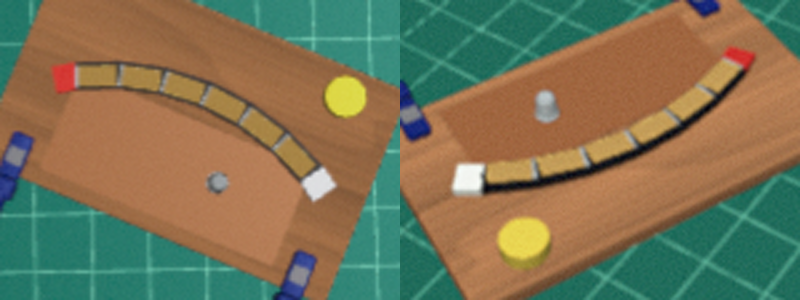

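The final picture shows all six leaves flat on the rail, with the thimble at (217,182) and the wax at (345,96) where they were. I'm handing in.

```bash
python3 -c "
from h import *
print(manip.sign_off())"
```

```text
the job is handed in; nothing more can be done
None
```

I laid all six leaves flat in one pass from the red plate to the white one and handed the job in at about 17.4 s of the 48 s allowed. The closed fingertips followed the arc about 0.8 mm over flat height. The force readings at the end of each move stayed within about 2 N, which is close to sensor noise.

- **Leaves:** in the top view, the leaf slopes fell from 0.28–0.32 to between -0.05 and +0.05, which is within depth noise, and their tops are at about 31–32 mm. The scene camera shows slopes of 0 to 0.046. Its tops read about 1 mm higher, within calibration, and its "before" slopes were unreliable because board pixels got into the fit. The pass height should leave each leaf about 0.02 rad up, and the cameras cannot resolve finer than that.
- **Loose things:** the wax is unchanged in both before/after image comparisons. The thimble looks unmoved by eye. I did not check the spool, jar, awl and snips afterwards; the arm only went near the board, or over the mat with the fingertips more than 100 mm up.
- **Arc position:** the row fitted from the end plates sat about 2 mm outside the brass in the pictures. I moved the path in by 1.8 mm before the sweep.

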